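# Hand over finished heat sinks on the cam lift

## Robot

A 6-joint arm with a two-finger parallel gripper is mounted at the origin on the work surface. World frame = base frame: x ahead of the robot, y to its left, z up, the work surface at z = 0. Lengths are in m, angles in degrees, forces in N, time in s.
With the tool pointing down it reaches from about 0.3 to 0.875 m from the base axis. Payload 6.4 kg.
Tool frame: the origin (TCP) lies on the centre line of the jaws, within the pads' length; the fingertips stand 14 mm ahead of it and the grasp point (between the pads) lies 5 mm behind it; z points along the fingers, x is the direction in which the jaws open and shut, and the axes are right-handed (so a half turn about z gives the same grasp; the last joint's range is limited). The gripper opens to 85 mm and grips with 20 to 120 N. Pads are 22 mm wide; open, the fingers measure 114 mm over their backs; the gripper's body (76 mm by 85 mm) begins 54 mm behind the grasp point. The pads swing forward as they close: fully open they stand 13 mm farther back than shut.
Start: joints at [59.857, 10.359, 92.074, -0, 77.567, -11.82], TCP at [0.181, 0.546, 0.245] pointing down, gripper open.
Joint ranges: [-171.53, 171.53], [-51.25, 118.39], [17.06, 147.69], [-65.23, 245.23], [0, 150.52], [-178.68, 178.68]. Speed limits (degrees/s): [147.25, 147.25, 172.46, 180, 180, 180].

## Interface

Orientations are given as [roll, pitch, yaw] about the fixed x, y, z axes, in that order (R = Rz(yaw) Ry(pitch) Rx(roll)).
In Python, from workcell import robot, eyes gives the robot as it stands. The module is installed in compiled form; this text tells all that it offers.
- The arm moves only by the shell command python3 -m jog 'ROWS' [FORCE]. ROWS is JSON, a list of rows, each a list of 5 numbers: the shift along the tool's x, y, z in m, then the turn about the tool's z in degrees, then the opening, from 0 (shut) to 1 (fully open). A call has exactly 10 rows; each row shifts and turns the commanded pose from where the row before left it, along the tool's axes as they then stand; what a row does not reach is not made up. A row lasts 1/12 s, in which the tool goes at most 41.7 mm and 7.16 degrees, less where a joint would pass 70% of its speed; a pose out of reach is approached as far as the arm can. A call with a gripper value outside its range is refused whole. The fingers move at their own pace and stop on an object; FORCE is the grip in N (left out, the last holds). Time passes only in rows, so rows that do not move let the fingers close, or fill a call up. It gives the time, the measured TCP pose, the force and the opening at its end, in the units of the state.
- robot.sense(): the state, without advancing time (a new reading comes with each control period).
- eyes.get_image(name): name is "side" or "top" or "wrist"; returns (picture, depth): 384x512x3 uint8, red, green, blue; 384x512 float32, m along the optical axis (not along the pixel's ray), 0 where there is no reading.
- eyes.calibration(name): a dict with "intrinsics" (3x3 intrinsics, pixels), "rvec" (rotation vector, rad) and "tvec" (3), from world to camera coordinates, as OpenCV has them; the wrist camera has in their place "tool_from_camera" (4x4, takes a point from camera to tool coordinates, whose origin is the TCP and whose axes are the tool frame's). Camera axes: x right, y down, z forward; pixel columns grow to the right and rows downward; lengths in m; the calibration is good to about 2 mm. A picture is of the moment at which its call begins: read the wrist's pose just before it. calibration takes no time and is no camera call.
- robot.close_job(): hands the job in, once; it reports no verdict.
The state is a dict: "clock": time; "joint_pos": joint angles; "joint_velocities": joint speeds; "joint_efforts": joint torques, N m; "tool_pos": TCP position; "tcp_rot": TCP orientation; "contact_force": force on the tool from outside, world axes, zero at the start; "moment": the same for the moment, N m; "grip_width": finger opening in m.
Only numpy, scipy, OpenCV 4.12 (cv2) and the standard library are available. Lean on these libraries where they do the work, as an engineer would, in place of code of your own. Each camera call takes 0.05 s, during which the arm holds its last target.

## Task

Collect the two finned heat sinks from the deburring machine's catch tray into the tote on the cam lift, and leave the round spacer in the tray and everything else on the bench where it is. Then swing the cam lever up until it stands straight up, which is its highest lift point, so that the tote is raised for handing over to the roller track. The lever springs back when let go, so keep hold of it there and finish while still holding it, without touching the tote.

Things in the scene. Friction and masses are not known exactly. Their poses are not given: they have to be found in the camera images.
- heatsink_a: Aluminium heat sink block, 56 (its x) x 40 (its y) x 40 mm tall, with five upright fins running along its x. The 40 mm width is the one to grip from above. Origin: centre of its underside. 0.09 to 0.18 kg. Stands upright in the catch tray, its x within 0.35 rad of the tray's x. The two heat sinks are identical and may go anywhere inside the tote.
- heatsink_b: The second heat sink, identical to the first.
- spacer: Plain round aluminium spacer, diameter 38 mm, 34 mm tall, standing in the tray beside the heat sinks; it stays in the tray. Origin: centre of its underside. The three pieces stand in a row along the tray's x, about 83 mm apart, in any order.
- tray: Open sheet-steel catch tray, outside 280 (its x) x 180 (its y) mm, 28 mm high, floor and walls 4 mm thick, fixed to the bench. Origin: centre of its underside. Fixed to it on its +y side is the deburring machine: a grey housing from 170 to 370 mm along the tray's y, 170 mm tall, with a drum on top up to 220 mm, and a chute 120 mm wide up to 85 mm high between housing and tray.
- tote: Grey open tote, outside 210 (its x) x 150 (its y) mm, 60 mm high, floor and walls 5 mm thick. Origin: centre of its underside, at the start 95 mm above the bench. It stands loose (0.4 kg) inside the 8 mm high lip of the lift's platen, which is centred on the stand.
- stand: Base of the cam lift, a steel plate 250 (its x) x 200 (its y) mm fixed to the bench; origin: centre of its underside. The tote above it has the same axes at the start. The lever hangs beside the tote, on the stand's -y side, and leans towards the stand's -x at rest.
- cam_lever (a joint): Angle of the cam lever, rad. 0 is its rest, leaning 60 degrees from upright towards the stand's -x; it grows as the lever swings up towards the stand's +x; 1.047 is straight up, the highest lift (the platen and tote are then 12 mm higher than at the start); past that the lift falls again, up to the stop at 1.5. The hinge axis is the stand's y. A spring and the load push it back to 0 all the way: some 4 to 6 N at the grip along its path at the start and about 3 N at the top.
- lever_grip (a point): Centre of the lever's cross grip, a black round bar of diameter 28 mm and length 44 mm lying along the hinge axis (the stand's y), at the end of a 14 mm thick lever rod, 170 mm from the pivot. The rod joins the grip at mid-length, so the grip's flat ends can be pinched from above. About 130 mm above the bench at rest, 215 mm when straight up.
- lever_pivot (a point): Point of the lever's hinge axis in the plane of the lever rod: in the stand's frame at x 20, y -165, z 45 mm. Does not move when the lever turns. The lever is straight up when the grip is right above this point.
- drive_module: Bystander: opened motor-drive module, 110 x 85 x 63 mm, on the bench beyond the lever's side of the lift; leave alone. Origin: on its underside.
- capacitor: Bystander: black capacitor can, diameter 35, 50 mm tall, upright; leave alone. Origin: on its underside.
- solder_reel: Bystander: reel, diameter 60, 40 mm tall; leave alone. Origin: on its underside.
- flux_bottle: Bystander: white bottle, diameter 40, 90 mm tall; leave alone. Origin: on its underside.
- screwdriver: Bystander: screwdriver 170 mm long, lying; leave alone.
- screw_cup: Bystander: steel bowl, diameter 60, 40 mm tall, beyond the tote; leave alone. Origin: on its underside.

How it is judged (in metres and radians):
On the way, in this order (a step that is already met when the one before it is completed fails the run):
1. both heat sinks are in the tote and let go, with the lever still at rest (x of heatsink_a in the frame of tote between -0.095 and 0.095 m and y of heatsink_a in the frame of tote between -0.066 and 0.066 m and z of heatsink_a in the frame of tote between -0.002 and 0.045 m and x of heatsink_b in the frame of tote between -0.095 and 0.095 m and y of heatsink_b in the frame of tote between -0.066 and 0.066 m and z of heatsink_b in the frame of tote between -0.002 and 0.045 m and contact force between the fingers and heatsink_a below 0.1 N and linear speed of each of heatsink_a, heatsink_b below 0.03 m/s and contact force between the fingers and heatsink_b below 0.1 N and value of joint cam_lever below 0.2 rad), for 0.2 s.
2. the lever is swung up to its highest lift point and held there (value of joint cam_lever between 0.927 and 1.167 rad), for 0.3 s.
At the end, for the whole second after the job is handed in: Lever straight up (within 0.12 rad), still, held there by the robot (over 1 N); both heat sinks inside the tote; tote level on the lift, within 20 mm of its place; robot touching neither tote nor heat sinks; spacer in the tray, within 40 mm of its place (all of step 2 and velocity of joint cam_lever between -0.05 and 0.05 rad/s and contact force between any of the fingers, the arm and stand above 1 N and x of heatsink_a in the frame of tote between -0.095 and 0.095 m and y of heatsink_a in the frame of tote between -0.066 and 0.066 m and z of heatsink_a in the frame of tote between -0.002 and 0.045 m and x of heatsink_b in the frame of tote between -0.095 and 0.095 m and y of heatsink_b in the frame of tote between -0.066 and 0.066 m and z of heatsink_b in the frame of tote between -0.002 and 0.045 m and horizontal distance between tote and stand below 0.02 m and angle between tote's own z axis and vertical below 0.05 rad and contact force between each of the fingers, the arm and tote below 0.2 N and contact force between the fingers and heatsink_a below 0.2 N and contact force between the fingers and heatsink_b below 0.2 N and z of spacer in the frame of tray below 0.02 m and distance of spacer from where it was at the start of the episode below 0.04 m); the arm keeps its last pose, push and grip.
It fails at once if the spacer is taken out of the tray or shoved more than 40 mm (distance of spacer from where it was at the start of the episode above 0.04 m).
It fails at once if another thing on the bench is moved more than 30 mm (distance of any of drive_module, capacitor, solder_reel, flux_bottle, screwdriver, screw_cup from where it was at the start of the episode above 0.03 m).
It also fails if it takes over 72 s, if anything falls off the work surface, if the arm or the gripper's body presses on something with over 40 N, if the wrist force passes 120 N, or if a joint passes its speed limit or range.

## Working session

There is one attempt and no reset: what is moved stays moved. The work goes in short steps, Python scripts to look and compute and a shell command to move; the robot and the scene stay as the last step left them, time stands still between calls to the robot, and variables do not carry over. Pictures are saved under pics/ and viewed, and the job is handed in when it is done.

```bash
mkdir -p pics
cat > look.py <<'E'
import numpy as np, cv2, sys
from workcell import robot, eyes
for n in sys.argv[2:]:
    s=robot.sense()
    p,d=eyes.get_image(n)
    cv2.imwrite(f'pics/{sys.argv[1]}_{n}.png',cv2.cvtColor(p,cv2.COLOR_RGB2BGR))
    np.savez(f'pics/{sys.argv[1]}_{n}.npz',p=p,d=d,pos=s['tool_pos'],rot=s['tcp_rot'])
print(s['clock'],s['tool_pos'],s['tcp_rot'],s['contact_force'],s['grip_width'])
E
python3 look.py a top side wrist
python3 -c "
from workcell import eyes
for n in ['top','side','wrist']: print(eyes.calibration(n))"
```

```text
0.1 [0.18050151 0.54541998 0.24443378] [-1.79978950e+02  9.35213374e-02  7.16756896e+01] [-0.27073639  0.75538023 -0.10301951] 0.08545144445413709
{'intrinsics': array([[398.5428727 ,   0.        , 250.9178345 ],
       [  0.        , 398.5428727 , 192.54878198],
       [  0.        ,   0.        ,   1.        ]]), 'rvec': array([ 2.1906125 , -2.13813655,  0.08063485]), 'tvec': array([-0.12280595,  0.56408171,  1.22247233])}
{'intrinsics': array([[349.79131156,   0.        , 257.49662519],
       [  0.        , 349.79131156, 194.31507747],
       [  0.        ,   0.        ,   1.        ]]), 'rvec': array([ 0.39775971, -2.79034321,  1.08311128]), 'tvec': array([0.53946349, 0.27541153, 0.90127771])}
{'intrinsics': array([[273.17783032,   0.        , 256.67853732],
       [  0.        , 273.17783032, 189.56029743],
       [  0.        ,   0.        ,   1.        ]]), 'tool_from_camera': array([[ 9.99999622e-01,  4.89771159e-04, -7.18693074e-04,
         1.36633404e-04],
       [-2.54242343e-04,  9.54885536e-01,  2.96973988e-01,
        -7.50283260e-02],
       [ 8.31718915e-04, -2.96973693e-01,  9.54885299e-01,
        -1.27067144e-01],
       [ 0.00000000e+00,  0.00000000e+00,  0.00000000e+00,
         1.00000000e+00]])}
```

View pics/a_top.png

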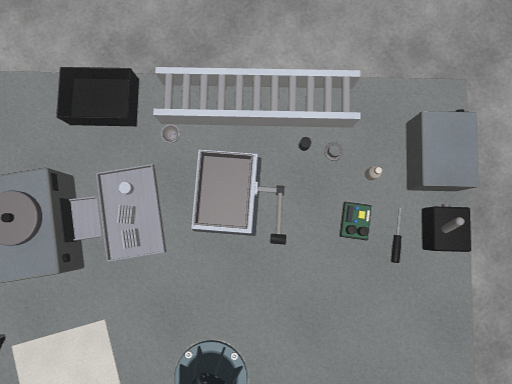

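View pics/a_side.png

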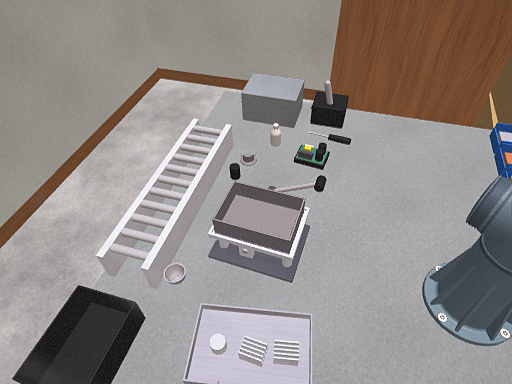

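View pics/a_wrist.png

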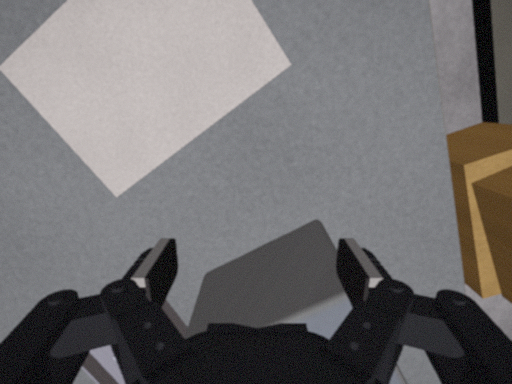

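Top view: the spacer is at about (125,187), the heat sinks at (126,214) and (131,238), the tote around (226,192) and the lever grip at (278,239). Next I'll measure these from depth and masks.

```bash
cat > geo.py <<'E'
import numpy as np, cv2
from scipy.spatial.transform import Rotation as Ro
from workcell import eyes
def load(tag,n):
    f=np.load(f'pics/{tag}_{n}.npz'); p,d=f['p'],f['d']
    c=eyes.calibration(n); K=c['intrinsics']
    if n=='wrist':
        T=np.eye(4);T[:3,:3]=Ro.from_euler('xyz',f['rot'],degrees=True).as_matrix();T[:3,3]=f['pos']
        T=T@c['tool_from_camera'];R=T[:3,:3];t=T[:3,3]
    else:
        R0=cv2.Rodrigues(c['rvec'])[0];R=R0.T;t=-R@c['tvec']
    v,u=np.mgrid[:384,:512]
    ray=np.stack([(u-K[0,2])/K[0,0],(v-K[1,2])/K[1,1],np.ones(u.shape)],-1)@R.T
    X=ray*d[...,None]+t
    return p,d,X,ray,t
def onplane(ray,t,u,v,z):
    r=ray[int(v),int(u)]; return t+r*(z-t[2])/r[2]
E
python3 - <<'E'
from geo import *
p,d,X,ray,t=load('a','top')
print(t)
for nm,(u,v) in dict(bench=(250,300),sp=(125,187),ha=(126,214),hb=(131,238),toteF=(226,192),grip=(278,239),knob=(281,190),rod=(280,215),trayfloor=(150,220)).items(): print(nm,X[v,u].round(4))
# cluster in tray
def rect(m,nm):
    m=m.astype(np.uint8)
    n,l,st,ce=cv2.connectedComponentsWithStats(m)
    for i in range(1,n):
        if st[i,4]<60: continue
        q=X[l==i]; r=cv2.minAreaRect((q[:,:2]*1000).astype(np.float32))
        print(nm,st[i],ce[i].round(1),'med',np.median(q,0).round(4),'z95',np.percentile(q[:,2],95).round(4),'rect',np.round(r[0],1),np.round(r[1],1),round(r[2],1))
z=X[...,2]
box=np.zeros(z.shape,bool); box[160:265,92:170]=1
rect(box&(z>.031)&(z<.08),'piece')
rect(box&(z>.02)&(z<.05),'tray')
box[:]=0; box[140:245,185:262]=1
rect(box&(z>.135)&(z<.2),'tote')
rect(box&(z>.09),'tote+lip')
box[:]=0; box[180:260,262:300]=1
rect(box&(z>.02)&(z<.2),'lever')
rect(box&(z>.11)&(z<.2),'grip')
E
```

```text
[ 0.45083408 -0.13410054  1.26746745]
bench [ 0.2333 -0.1142  0.0018]
sp [0.5737 0.2833 0.04  ]
ha [0.4902 0.2796 0.0279]
hb [0.4165 0.2549 0.0438]
toteF [ 0.5594 -0.0375  0.1047]
grip [ 0.4271 -0.1905  0.1442]
knob [ 0.5738 -0.2012  0.0575]
rod [ 0.4961 -0.1974  0.0982]
trayfloor [0.4737 0.2088 0.008 ]
piece [118 182  13  12 120] [124.3 187.4] med [0.5733 0.2856 0.0386] z95 0.0418 rect [572.3 287.1] [34.8 37.1] 2.1
piece [ 92 196   9  42 274] [ 95.  219.1] med [0.4687 0.3697 0.0447] z95 0.0593 rect [478.3 371.4] [123.5  27.4] 10.3
piece [117 205  17  19 225] [124.5 214.1] med [0.4894 0.2798 0.0411] z95 0.0478 rect [490.2 279.9] [42.1 55.1] 85.3
piece [121 228  17  21 224] [128.9 238.1] med [0.416  0.2619 0.0422] z95 0.0477 rect [416.4 262.8] [56.  42.4] 10.9
tray [ 96 164  69  97 551] [127.6 210.4] med [0.5038 0.2884 0.0277] z95 0.0326 rect [497.7 270.4] [280.6 182.1] 10.5
tray [118 182  14  12 131] [124.8 187.5] med [0.5733 0.2837 0.0384] z95 0.0418 rect [572.3 286.9] [34.8 37.6] 2.1
tray [ 92 198   9  38 236] [ 95.2 217.8] med [0.4721 0.3701 0.044 ] z95 0.0492 rect [479.9 367.9] [115.6  24. ] 4.8
tray [117 205  17  19 278] [125.1 214. ] med [0.4898 0.2792 0.039 ] z95 0.047 rect [489.9 279.9] [42.1 55.8] 85.3
tray [121 228  18  21 285] [129.5 237.9] med [0.4165 0.2605 0.04  ] z95 0.0474 rect [416.4 262.8] [56.  42.4] 10.9
tote [193 151  59  78 583] [220.5 186.2] med [ 0.5761 -0.0156  0.1543] z95 0.1583 rect [564.  -31.2] [150.2 210.5] 87.1
tote+lip [ 191  150   66   83 4740] [223.9 191. ] med [ 0.5613 -0.0317  0.1013] z95 0.1551 rect [563.2 -41.1] [196.4 235.3] 87.3
lever [262 185  24  60 487] [276.8 214.4] med [ 0.496  -0.191   0.0979] z95 0.1449 rect [ 501.2 -177. ] [177.1  64.3] 1.2
grip [270 221  16  24 210] [277.5 235.6] med [ 0.4328 -0.1905  0.1403] z95 0.1457 rect [ 445.7 -189.2] [42.4 64.9] 89.9
```

Run:
```python
import cv2
a=cv2.imread('pics/a_top.png')
cv2.imwrite('pics/z1.png',cv2.resize(a[140:270,60:300],None,fx=3.3,fy=3.3,interpolation=cv2.INTER_CUBIC))
a=cv2.imread('pics/a_side.png')
cv2.imwrite('pics/z2.png',cv2.resize(a[150:384,170:350],None,fx=2.5,fy=2.5,interpolation=cv2.INTER_CUBIC))
```

```text
(no output)
```

View pics/z1.png

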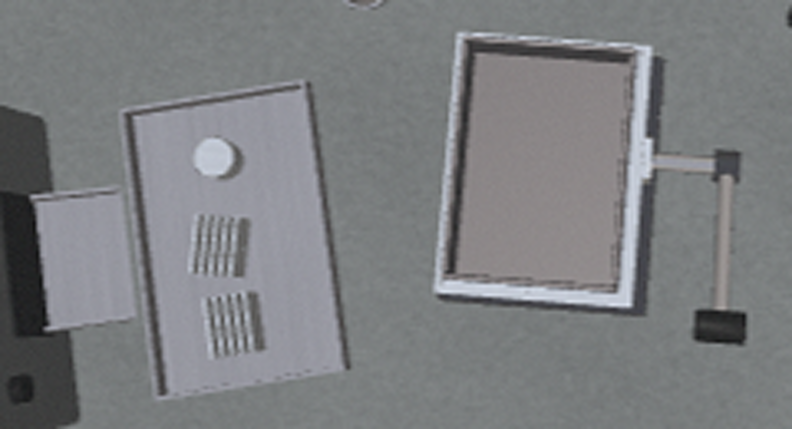

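View pics/z2.png

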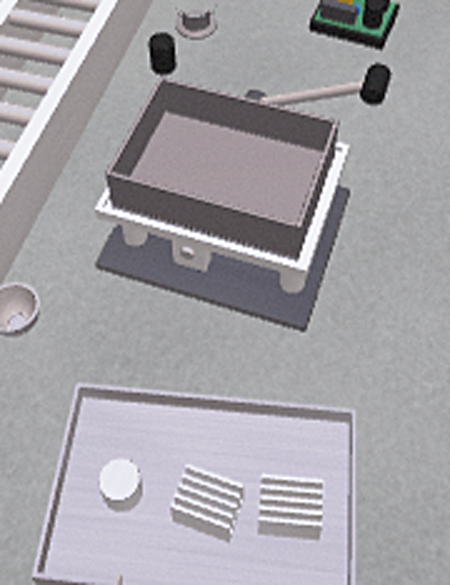

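```bash
cat > delta.py <<'E'
import sys, numpy as np
from scipy.spatial.transform import Rotation as Ro
from workcell import robot
s=robot.sense(); x,y,z,yaw=map(float,sys.argv[1:5])
R=Ro.from_euler('xyz',s['tcp_rot'],degrees=True).as_matrix()
d=R.T@(np.array([x,y,z])-s['tool_pos'])
print('clock',round(s['clock'],2),'pos',s['tool_pos'].round(4),'rot',np.round(s['tcp_rot'],1),'F',np.round(s['contact_force'],1),'w',round(s['grip_width'],4))
print('shift tool mm',(d*1000).round(1),'turn',round((s['tcp_rot'][2]-yaw+180)%360-180,1),'dist',round(np.linalg.norm(d)*1000,1))
E
python3 delta.py .32 .2 .28 95
python3 - <<'E'
from geo import *
p,d,X,ray,t=load('a','top')
z=X[...,2]
for nm,b in dict(b=(120,173,225,258)).items(): pass
for (u0,u1,v0,v1,lo,hi,nm) in [(115,136,203,224,.040,.06,'ha'),(118,140,226,251,.040,.06,'hb'),(262,300,225,250,.125,.2,'grip')]:
    m=np.zeros(z.shape,bool);m[v0:v1,u0:u1]=1;m&=(z>lo)&(z<hi)
    q=X[m];r=cv2.minAreaRect((q[:,:2]*1000).astype(np.float32));print(nm,m.sum(),np.round(r[0],1),np.round(r[1],1),round(r[2],1),q[:,2].mean())
m=np.zeros(z.shape,bool);m[140:300,0:95]=1;m&=z>.14
q=X[m];r=cv2.boxPoints(cv2.minAreaRect((q[:,:2]*1000).astype(np.float32)));print(r)
E
```

```text
clock 0.15 pos [0.1806 0.5455 0.2446] rot [-1.80e+02  1.00e-01  7.17e+01] F [-0.6  0.4  0.3] w 0.085
shift tool mm [-284.2  241.   -35.1] turn -23.3 dist 374.3
ha 131 [490.2 280.3] [41.1 55.1] 85.6 0.044183197940382286
hb 142 [416.1 263.1] [56.  41.7] 11.5 0.04423269744854913
grip 166 [ 434.5 -189.5] [43.2 40.6] 87.2 0.1403455522505819
[[ 289.3822   570.4307 ]
 [ 418.5716  -139.9676 ]
 [ 713.5805   -86.31882]
 [ 584.3911   624.0795 ]]
```

```bash
python3 -m jog '[[-0.0284,0.0241,-0.0035,0,1],[-0.0284,0.0241,-0.0035,0,1],[-0.0284,0.0241,-0.0035,0,1],[-0.0284,0.0241,-0.0035,0,1],[-0.0284,0.0241,-0.0035,0,1],[-0.0284,0.0241,-0.0035,0,1],[-0.0284,0.0241,-0.0035,0,1],[-0.0284,0.0241,-0.0035,0,1],[-0.0284,0.0241,-0.0035,0,1],[-0.0284,0.0241,-0.0035,0,1]]' 30
python3 delta.py .40 .262 .24 101
```

```text
clock: 0.98
tool_pos: [0.3203, 0.1989, 0.2804]
tcp_rot: [180.0, -0.0, 71.7]
contact_force: [1.4, 0.2, 0.6]
grip_width: 0.0856
clock 0.98 pos [0.3203 0.1989 0.2804] rot [180.   -0.   71.7] F [1.4 0.2 0.6] w 0.0856
shift tool mm [84.9 55.9 40.5] turn -29.3 dist 109.4
```

```bash
python3 -m jog '[[0.0212,0.014,0.010,0,1],[0.0212,0.014,0.010,0,1],[0.0212,0.014,0.010,0,1],[0.0212,0.014,0.010,0,1],[0,0,0,-5.9,1],[0,0,0,-5.9,1],[0,0,0,-5.9,1],[0,0,0,-5.9,1],[0,0,0,-5.7,1],[0,0,0,0,1]]'
python3 look.py b wrist; python3 delta.py .416 .262 .1 101
```

```text
clock: 1.82
tool_pos: [0.3999, 0.2633, 0.24]
tcp_rot: [-180.0, 0.0, 101.2]
contact_force: [0.8, -0.7, -0.1]
grip_width: 0.0856
1.8167 [0.39987023 0.26333123 0.23995732] [-1.79959405e+02  6.57291400e-03  1.01176272e+02] [ 0.76442075 -0.66579218 -0.09783896] 0.08560491416965012
clock 1.87 pos [0.3999 0.2633 0.24  ] rot [-180.     0.   100.9] F [ 0.3 -0.1  0.5] w 0.0854
shift tool mm [ -4.3  15.7 140. ] turn -0.1 dist 140.9
```

View pics/b_wrist.png

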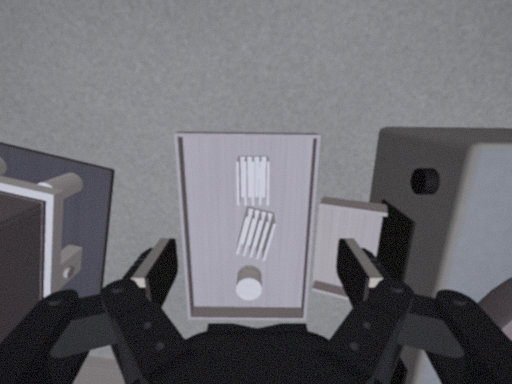

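The wrist view shows heat sink b at (253,180), heat sink a at (256,233) and the spacer at (249,285). I'll cross-check their poses in this view.

Run:
```python
from geo import *
p,d,X,ray,t=load('b','wrist')
z=X[...,2]
print(X[180,200],z[150,200])
for (u0,u1,v0,v1,nm) in [(228,278,145,207,'hb'),(228,282,205,264,'ha'),(232,268,264,303,'sp')]:
    m=np.zeros(z.shape,bool);m[v0:v1,u0:u1]=1;zz=z[m]
    m&=(z>.032 if nm=='sp' else z>.037)&(z<.06)
    q=X[m];r=cv2.minAreaRect((q[:,:2]*1000).astype(np.float32));print(nm,m.sum(),np.round(r[0],1),np.round(r[1],1),round(r[2],1),np.percentile(q[:,2],[50,95]))
```

```text
[0.43858872 0.19072261 0.0034323 ] 0.0018661848217774724
hb 564 [418.1 260.6] [56.  39.4] 12.0 [0.04232606 0.04349838]
ha 550 [491.8 278.6] [40.  56.8] 86.7 [0.04230457 0.04357713]
sp 493 [574.4 285.4] [37.  35.8] 11.4 [0.0362863  0.03741828]
```

```bash
python3 delta.py .4175 .2613 .026 101.5
```

```text
clock 1.87 pos [0.3999 0.2633 0.24  ] rot [-180.     0.   100.9] F [ 0.3 -0.1  0.5] w 0.0854
shift tool mm [ -5.3  17.  214. ] turn -0.6 dist 214.8
```

```bash
python3 -m jog '[[-0.0025,0.008,0.030,-0.6,1],[-0.0028,0.009,0.034,0,1],[0,0,0.035,0,1],[0,0,0.035,0,1],[0,0,0.030,0,1],[0,0,0.020,0,1],[0,0,0.015,0,1],[0,0,0.010,0,1],[0,0,0.005,0,1],[0,0,0,0,1]]'
python3 look.py c wrist
```

```text
clock: 2.7
tool_pos: [0.4173, 0.2613, 0.0256]
tcp_rot: [-179.9, 0.0, 101.5]
contact_force: [1.1, 0.0, 0.7]
grip_width: 0.0858
2.7 [0.41733286 0.26134763 0.02560801] [-1.79917413e+02  1.02394909e-02  1.01492801e+02] [1.13528452 0.0366955  0.65839265] 0.08575654258731877
```

View pics/c_wrist.png

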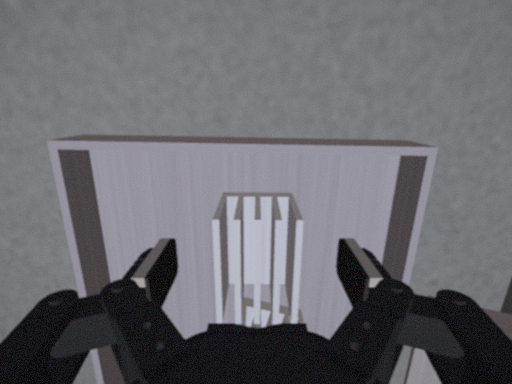

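The heat sink, at about (257,260), is centred between the fingers and aligned with them. I'll close on it.

```bash
python3 -m jog '[[0,0,0,0,0],[0,0,0,0,0],[0,0,0,0,0],[0,0,0,0,0],[0,0,0,0,0],[0,0,0,0,0],[0,0,0,0,0],[0,0,0,0,0],[0,0,0,0,0],[0,0,0,0,0]]' 40
```

```text
clock: 3.58
tool_pos: [0.4185, 0.2618, 0.0272]
tcp_rot: [179.9, -0.0, 101.6]
contact_force: [-1.8, -0.6, 6.3]
grip_width: 0.0389
```

```bash
python3 -m jog '[[0,0,-0.005,0,0],[0,0,-0.010,0,0],[0,0,-0.020,0,0],[0,0,-0.030,0,0],[0,0,-0.030,0,0],[0,0,-0.035,0,0],[0,0,-0.035,0,0],[0,0,-0.025,0,0],[0,0,0,0,0],[0,0,0,0,0]]'
python3 look.py d wrist side;python3 delta.py .52 -.031 .225 87.1
```

```text
clock: 4.42
tool_pos: [0.4187, 0.2619, 0.2186]
tcp_rot: [179.7, -0.0, 101.6]
contact_force: [-0.8, 0.2, -1.4]
grip_width: 0.0397
4.4667 [0.41756819 0.26149067 0.21672398] [ 1.79951919e+02 -4.50640505e-03  1.01581135e+02] [-0.13969224  0.14638599 -1.40411561] 0.03930707885211487
clock 4.52 pos [0.4169 0.2613 0.2156] rot [-179.9    0.   101.6] F [ 0.5  0.4 -0.4] w 0.0398
shift tool mm [-307.    42.3   -9.4] turn 14.5 dist 310.0
```

View pics/d_wrist.png

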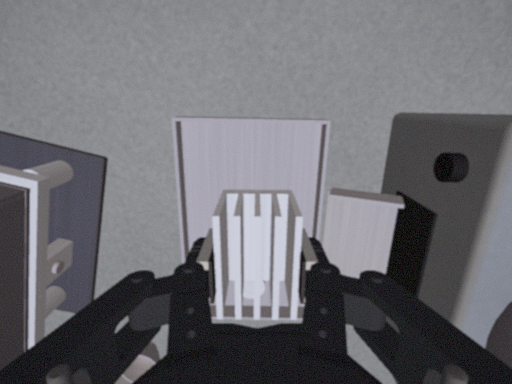

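View pics/d_side.png

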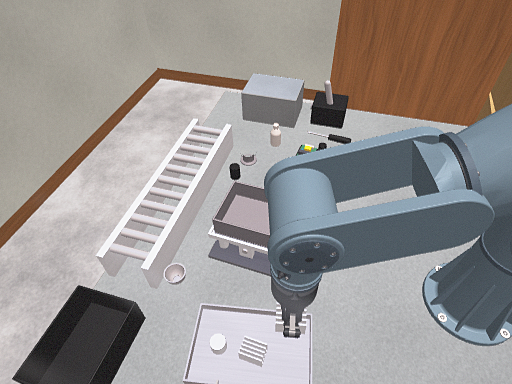

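The heat sink is gripped squarely (wrist view, 257,255) and clear of the tray. Next I'll move it over the far half of the tote.

```bash
python3 delta.py .611 -.0336 .230 87.1
```

```text
clock 4.52 pos [0.4169 0.2613 0.2156] rot [-179.9    0.   101.6] F [ 0.5  0.4 -0.4] w 0.0398
shift tool mm [-327.8  130.9  -14.6] turn 14.5 dist 353.3
```

```bash
python3 -m jog '[[-0.020,0.008,-0.008,0,0],[-0.034,0.014,-0.007,0,0],[-0.036,0.0144,0,0,0],[-0.036,0.0144,0,0,0],[-0.036,0.0144,0,0,0],[-0.036,0.0144,0,0,0],[-0.036,0.0144,0,0,0],[-0.036,0.0144,0,0,0],[-0.036,0.0144,0,0,0],[-0.022,0.008,0,0,0]]'
python3 delta.py .611 -.0336 .230 87.1
```

```text
clock: 5.35
tool_pos: [0.6122, -0.0369, 0.2287]
tcp_rot: [-179.8, -0.0, 101.5]
contact_force: [-0.7, -0.3, -0.4]
grip_width: 0.0393
clock 5.35 pos [ 0.6122 -0.0369  0.2287] rot [-179.8   -0.   101.5] F [-0.7 -0.3 -0.4] w 0.0393
shift tool mm [ 3.5 -0.5 -1.3] turn 14.4 dist 3.8
```

```bash
python3 -m jog '[[0,0,0,5,0],[0,0,0,5,0],[0,0,0,4.4,0],[0,0,0,0,0],[0,0,0,0,0],[0,0,0,0,0],[0,0,0,0,0],[0,0,0,0,0],[0,0,0,0,0],[0,0,0,0,0]]'
python3 look.py e wrist top; python3 delta.py .611 -.0336 .124 87.1
```

```text
clock: 6.18
tool_pos: [0.6118, -0.0335, 0.2314]
tcp_rot: [180.0, 0.0, 87.2]
contact_force: [0.3, 0.0, -0.9]
grip_width: 0.0395
6.2333 [ 0.61174431 -0.03345517  0.23137416] [1.79992465e+02 3.70208586e-03 8.72059162e+01] [ 0.23363295  0.44821077 -1.49815852] 0.03947986469792342
clock 6.28 pos [ 0.6118 -0.0335  0.2314] rot [180.    0.   87.2] F [-0.5  1.4 -1.1] w 0.0396
shift tool mm [-1.000e-01 -8.000e-01  1.074e+02] turn 0.1 dist 107.4
```

View pics/e_wrist.png

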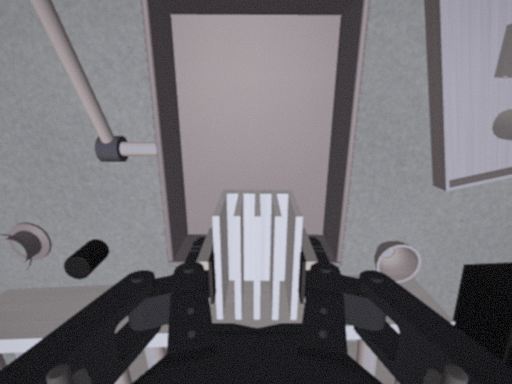

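View pics/e_top.png

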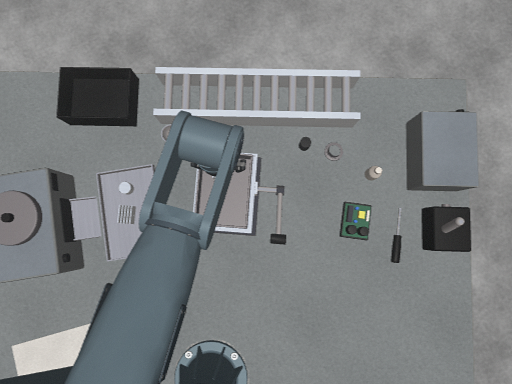

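Everything lines up: the tote's inner walls in the wrist view are parallel to the jaws. I'll lower now.

```bash
python3 -m jog '[[0,0,0.010,0,0],[0,0,0.020,0,0],[0,0,0.022,0,0],[0,0,0.020,0,0],[0,0,0.015,0,0],[0,0,0.010,0,0],[0,0,0.005,0,0],[0,0,0.002,0,0],[0,0,0,0,0],[0,0,0,0,0]]'
python3 look.py f wrist
```

```text
clock: 7.12
tool_pos: [0.6125, -0.0337, 0.1283]
tcp_rot: [179.9, 0.0, 87.2]
contact_force: [0.5, -0.0, -1.1]
grip_width: 0.039
7.1167 [ 0.61245962 -0.03373151  0.12826904] [1.79904523e+02 2.14819416e-02 8.71789266e+01] [ 0.4835668  -0.00937023 -1.10553117] 0.03900891871579572
```

View pics/f_wrist.png

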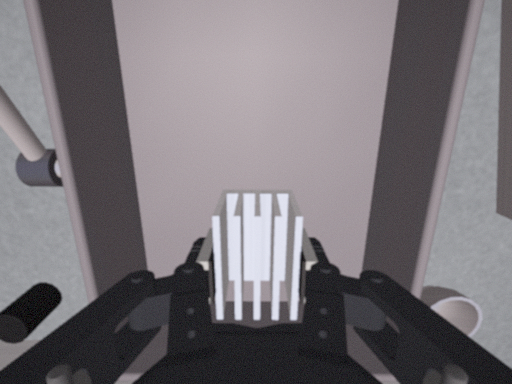

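```bash
python3 -m jog '[[0,0,0.001,0,0],[0,0,0.001,0,0],[0,0,0.001,0,0],[0,0,0,0,0],[0,0,0,0,0],[0,0,0,0,0],[0,0,0,0,0],[0,0,0,0,0],[0,0,0,0,0],[0,0,0,0,0]]'
```

```text
clock: 8.0
tool_pos: [0.6117, -0.0335, 0.1243]
tcp_rot: [-180.0, -0.0, 87.2]
contact_force: [-0.7, 0.2, 0.2]
grip_width: 0.0395
```

```bash
python3 -m jog '[[0,0,0,0,0.8],[0,0,0,0,0.8],[0,0,0,0,0.8],[0,0,0,0,0.8],[0,0,0,0,0.8],[0,0,0,0,0.8],[0,0,-0.005,0,0.8],[0,0,-0.010,0,0.8],[0,0,-0.015,0,0.8],[0,0,-0.020,0,0.8]]'
python3 look.py g wrist; python3 delta.py .4905 .2795 .24 86
```

```text
clock: 8.83
tool_pos: [0.611, -0.0333, 0.1743]
tcp_rot: [-179.9, -0.0, 87.2]
contact_force: [0.8, 0.2, -0.3]
grip_width: 0.0684
8.8333 [ 0.61097917 -0.03334502  0.17433548] [-1.79874805e+02 -2.68758831e-02  8.71739901e+01] [ 0.83912511  0.20665939 -0.34297144] 0.06839065174085605
clock 8.88 pos [ 0.6139 -0.034   0.1801] rot [1.797e+02 1.000e-01 8.720e+01] F [ 2.3 -0.1  3.6] w 0.0684
shift tool mm [ 307.  -138.3  -61.1] turn 1.2 dist 342.2
```

View pics/g_wrist.png

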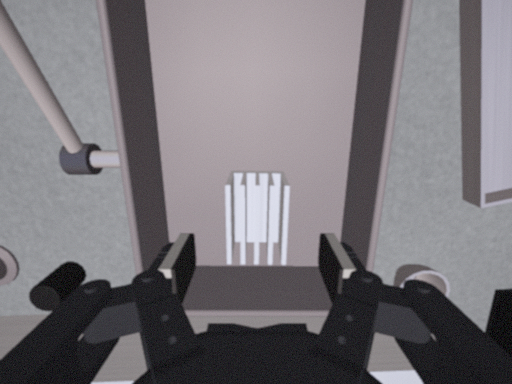

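The first heat sink is standing in the tote (wrist view, 257,218). Now I'll go for the second one.

```bash
python3 -m jog '[[0,0,-0.035,0,1],[0.015,-0.007,-0.026,0,1],[0.036,-0.0162,0,0,1],[0.036,-0.0162,0,0,1],[0.037,-0.0166,0,0,1],[0.037,-0.0166,0,0,1],[0.037,-0.0166,0,0,1],[0.037,-0.0166,0,0,1],[0.037,-0.0166,0,0,1],[0.035,-0.0159,0,1.2,1]]'
python3 look.py h wrist; python3 delta.py .491 .279 .026 86
```

```text
clock: 9.72
tool_pos: [0.4879, 0.2819, 0.2366]
tcp_rot: [179.9, -0.0, 86.0]
contact_force: [0.6, 1.3, 0.6]
grip_width: 0.0854
9.7167 [0.48790663 0.2818975  0.23657599] [ 1.79902297e+02 -4.97953806e-02  8.59911003e+01] [0.62041872 1.32695584 0.6461868 ] 0.08540212394887399
clock 9.77 pos [0.4849 0.2877 0.2366] rot [-180.    -0.3   86.1] F [-3.2  3.7  0.2] w 0.0856
shift tool mm [ -9.2   6.8 210.5] turn 0.1 dist 210.8
```

View pics/h_wrist.png

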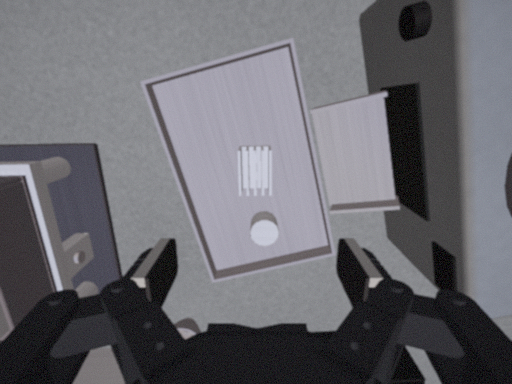

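```bash
python3 -m jog '[[0,0,0,0,1],[0,0,0.020,0,1],[0,0,0.030,0,1],[0,0,0.030,0,1],[0,0,0.030,0,1],[0,0,0.020,0,1],[0,0,0.010,0,1],[0,0,0,0,1],[0,0,0,0,1],[0,0,0,0,1]]'
python3 look.py i wrist; python3 delta.py .491 .279 .026 86
python3 - <<'E'
from geo import *
p,d,X,ray,t=load('i','wrist')
z=X[...,2]
m=np.zeros(z.shape,bool);m[100:300,180:330]=1;m&=(z>.037)&(z<.06)
n,l,st,ce=cv2.connectedComponentsWithStats(cv2.morphologyEx(m.astype(np.uint8),cv2.MORPH_CLOSE,np.ones((9,9))))
for i in range(1,n):
    if st[i,4]>300:
        q=X[(l==i)&m];r=cv2.minAreaRect((q[:,:2]*1000).astype(np.float32));print(st[i],np.round(r[0],1),np.round(r[1],1),round(r[2],1))
E
```

```text
clock: 10.6
tool_pos: [0.4904, 0.2799, 0.0972]
tcp_rot: [179.8, -0.1, 85.9]
contact_force: [-0.2, 0.1, 1.2]
grip_width: 0.0854
10.6 [0.49037076 0.27994426 0.09722922] [ 1.79829642e+02 -6.34286756e-02  8.59498067e+01] [-0.22947011  0.09379413  1.20839893] 0.08536069906907783
clock 10.65 pos [0.4903 0.2801 0.0973] rot [ 1.798e+02 -1.000e-01  8.600e+01] F [-0.  -0.6 -0.4] w 0.0851
shift tool mm [-1.1  0.5 71.3] turn -0.0 dist 71.4
[ 227  177   58   75 3403] [492.1 278.9] [40.1 56.8] 86.7
```

View pics/i_wrist.png

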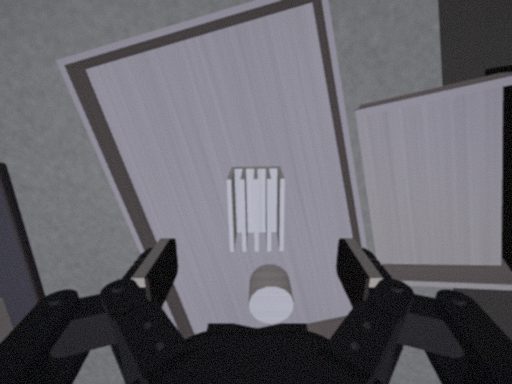

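Heat sink a is centred between the jaws, at about (256,210). I'll descend, then close.

```bash
python3 -m jog '[[-0.001,0.0015,0.010,-0.5,1],[0,0,0.015,0,1],[0,0,0.015,0,1],[0,0,0.015,0,1],[0,0,0.010,0,1],[0,0,0.005,0,1],[0,0,0,0,1],[0,0,0,0,1],[0,0,0,0,1],[0,0,0,0,1]]'
python3 -m jog '[[0,0,0,0,0],[0,0,0,0,0],[0,0,0,0,0],[0,0,0,0,0],[0,0,0,0,0],[0,0,0,0,0],[0,0,0,0,0],[0,0,0,0,0],[0,0,0,0,0],[0,0,0,0,0]]' 40
```

```text
clock: 11.48
tool_pos: [0.4909, 0.2791, 0.0263]
tcp_rot: [179.9, -0.0, 86.5]
contact_force: [0.4, -0.5, 0.1]
grip_width: 0.0853
clock: 12.32
tool_pos: [0.4905, 0.2789, 0.0256]
tcp_rot: [180.0, -0.0, 86.5]
contact_force: [-0.2, -0.7, 6.1]
grip_width: 0.0396
```

```bash
python3 -m jog '[[0,0,-0.005,0,0],[0,0,-0.010,0,0],[0,0,-0.020,0,0],[0,0,-0.030,0,0],[0,0,-0.035,0,0],[0,0,-0.040,0,0],[0,0,-0.035,0,0],[0,0,-0.025,0,0],[0,0,-0.005,0,0],[0,0,0,0,0]]'
python3 delta.py .517 -.0288 .230 87.1
```

```text
clock: 13.15
tool_pos: [0.4911, 0.2791, 0.2328]
tcp_rot: [179.8, -0.1, 86.5]
contact_force: [0.1, -0.7, -1.7]
grip_width: 0.0392
clock 13.15 pos [0.4911 0.2791 0.2328] rot [ 1.798e+02 -1.000e-01  8.650e+01] F [ 0.1 -0.7 -1.7] w 0.0392
shift tool mm [-305.8   44.7    2.5] turn -0.6 dist 309.0
```

```bash
python3 -m jog '[[-0.015,0.003,0,-0.6,0],[-0.030,0.0045,0,0,0],[-0.037,0.0053,0,0,0],[-0.037,0.0053,0,0,0],[-0.037,0.0053,0,0,0],[-0.037,0.0053,0,0,0],[-0.037,0.0053,0,0,0],[-0.036,0.0053,0,0,0],[-0.025,0.0034,0,0,0],[-0.015,0.002,0,0,0]]'
python3 -m jog '[[0,0,0,0,0],[0,0,0,0,0],[0,0,0,0,0],[0,0,0,0,0],[0,0,0,0,0],[0,0,0,0,0],[0,0,0,0,0],[0,0,0,0,0],[0,0,0,0,0],[0,0,0,0,0]]'
python3 look.py j wrist;python3 delta.py .517 -.0288 .124 87.1
```

```text
clock: 13.98
tool_pos: [0.5175, -0.0318, 0.2275]
tcp_rot: [-179.7, -0.0, 86.9]
contact_force: [-1.0, -0.1, -0.9]
grip_width: 0.0392
clock: 14.82
tool_pos: [0.5191, -0.029, 0.2304]
tcp_rot: [180.0, 0.0, 87.1]
contact_force: [0.3, 0.0, -0.9]
grip_width: 0.0394
14.8167 [ 0.51907061 -0.02899712  0.23036082] [1.79992145e+02 2.36025694e-03 8.70881418e+01] [ 0.33867211  0.03383461 -0.91963492] 0.03938318183266768
clock 14.87 pos [ 0.5191 -0.0291  0.2304] rot [180.    0.   87.1] F [ 0.6  0.5 -1.2] w 0.0397
shift tool mm [  0.2  -2.1 106.4] turn -0.0 dist 106.4
```

View pics/j_wrist.png

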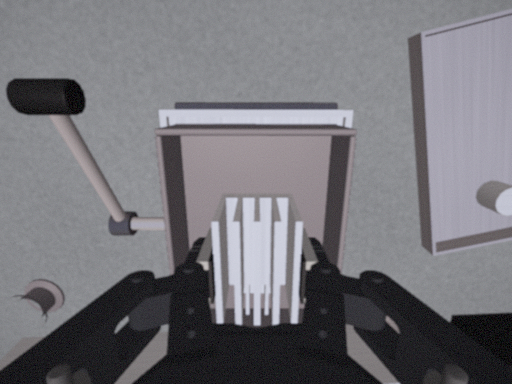

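The second heat sink is over the near half of the tote, with the first one behind it at about (257,295). I'll lower now.

```bash
python3 -m jog '[[0,-0.002,0.010,0,0],[0,0,0.020,0,0],[0,0,0.022,0,0],[0,0,0.020,0,0],[0,0,0.015,0,0],[0,0,0.010,0,0],[0,0,0.006,0,0],[0,0,0.003,0,0],[0,0,0,0,0],[0,0,0,0,0]]'
python3 -m jog '[[0,0,0,0,0],[0,0,0,0,0],[0,0,0,0,0.8],[0,0,0,0,0.8],[0,0,0,0,0.8],[0,0,0,0,0.8],[0,0,0,0,0.8],[0,0,0,0,0.8],[0,0,-0.003,0,0.8],[0,0,-0.008,0,0.8]]'
python3 -m jog '[[0,0,-0.015,0,0.8],[0,0,-0.025,0,0.8],[0,0,-0.030,0,0.8],[0,0,-0.030,0,0.8],[0,0,-0.015,0,0.8],[0,0,0,0,0.8],[0,0,0,0,0.8],[0,0,0,0,0.8],[0,0,0,0,0.8],[0,0,0,0,0.8]]'
python3 look.py k wrist top side; python3 delta.py .4286 -.1895 .25 87.1
```

```text
clock: 15.7
tool_pos: [0.5176, -0.0292, 0.125]
tcp_rot: [179.9, 0.0, 87.1]
contact_force: [0.1, 0.1, -1.3]
grip_width: 0.0393
clock: 16.53
tool_pos: [0.5162, -0.0288, 0.1346]
tcp_rot: [-179.9, -0.0, 87.1]
contact_force: [-0.8, 0.4, -0.5]
grip_width: 0.0686
clock: 17.37
tool_pos: [0.5163, -0.0288, 0.2489]
tcp_rot: [-179.8, -0.0, 87.1]
contact_force: [-0.1, 0.1, -0.6]
grip_width: 0.068
17.4667 [ 0.51654474 -0.02888287  0.24922061] [-1.79887260e+02 -2.60308315e-02  8.70769014e+01] [-0.58150869 -0.4801031   0.10512291] 0.06846505256543059
clock 17.52 pos [ 0.5167 -0.0289  0.2495] rot [-179.9   -0.    87.1] F [-1.  -0.8  0.7] w 0.0682
shift tool mm [-164.9  -79.8   -0.5] turn -0.0 dist 183.2
```

View pics/k_wrist.png

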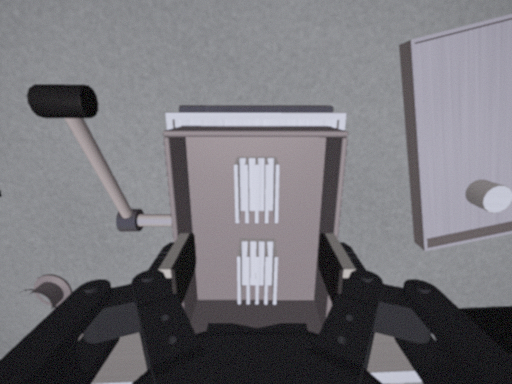

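View pics/k_side.png

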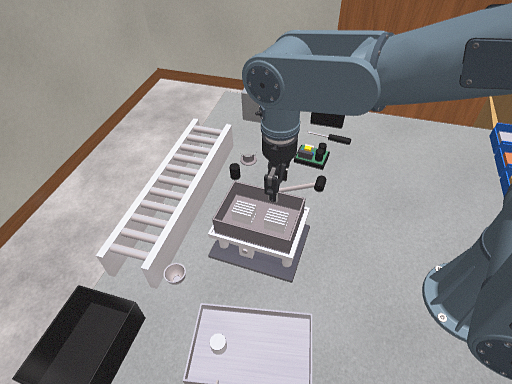

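Both heat sinks stand in the tote, at (257,193) and (257,272), and the spacer is still in the tray. Next I'll move above the lever grip.

```bash
python3 -m jog '[[-0.018,-0.009,0,0,1],[-0.030,-0.0145,0,0,1],[-0.035,-0.017,0,0,1],[-0.035,-0.017,0,0,1],[-0.028,-0.0135,0,0,1],[-0.019,-0.009,0,0,1],[0,0,0,0,1],[0,0,0,0,1],[0,0,0,0,1],[0,0,0,0,1]]' 
python3 look.py l wrist; python3 delta.py .4286 -.1895 .125 87.1
python3 - <<'E'
from geo import *
for tag,cam in [('k','wrist'),('l','wrist')]:
    p,d,X,ray,t=load(tag,cam); z=X[...,2]
    m=(p.max(-1)<60)&(z>.118)&(z<.16)&(X[...,1]<-.15)&(X[...,0]<.5)
    n,l,st,ce=cv2.connectedComponentsWithStats(m.astype(np.uint8))
    for i in range(1,n):
        if st[i,4]>200:
            q=X[l==i];r=cv2.minAreaRect((q[:,:2]*1000).astype(np.float32));print(tag,st[i],np.round(r[0],1),np.round(r[1],1),round(r[2],1),np.percentile(q[:,2],[50,99]).round(4))
E
```

```text
clock: 18.35
tool_pos: [0.4291, -0.1888, 0.2501]
tcp_rot: [-180.0, -0.0, 87.1]
contact_force: [0.1, 1.0, -0.1]
grip_width: 0.0858
18.35 [ 0.42909048 -0.1888337   0.25009776] [-1.79989421e+02 -3.08116600e-02  8.71401262e+01] [ 0.0808575   1.03781084 -0.08267046] 0.08581457465529851
clock 18.4 pos [ 0.4291 -0.1887  0.2501] rot [-180.    -0.    87.2] F [-0.6 -0.5  0.3] w 0.0854
shift tool mm [ -0.9  -0.5 125.1] turn 0.1 dist 125.1
k [  28   85   69   33 2007] [ 429.9 -189.9] [43.9 25.9] 87.0 [0.1396 0.1429]
l [ 232  174   46   28 1010] [ 427.9 -190.8] [41.5 24.6] 87.5 [0.1394 0.1428]
```

View pics/l_wrist.png

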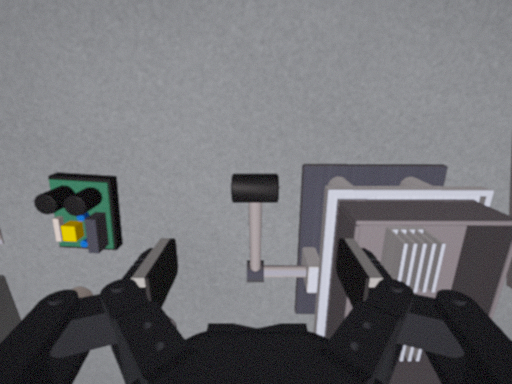

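The grip is at (256,188) in the image, between the jaws, and measures (0.4287, -0.190, 0.129). That agrees with the prediction from the stand geometry. I'll descend and pinch.

```bash
python3 -m jog '[[-0.001,0,0.010,0,1],[0,0,0.020,0,1],[0,0,0.025,0,1],[0,0,0.025,0,1],[0,0,0.020,0,1],[0,0,0.015,0,1],[0,0,0.007,0,1],[0,0,0.003,0,1],[0,0,0,0,1],[0,0,0,0,1]]'
python3 look.py m wrist
```

```text
clock: 19.23
tool_pos: [0.4292, -0.1909, 0.1259]
tcp_rot: [179.9, 0.0, 87.1]
contact_force: [1.2, -0.9, 0.4]
grip_width: 0.0856
19.2333 [ 0.42923181 -0.190876    0.12592359] [1.79949727e+02 3.81674701e-02 8.71047601e+01] [ 1.23035022 -0.8909271   0.38881009] 0.08556478881805192
```

View pics/m_wrist.png

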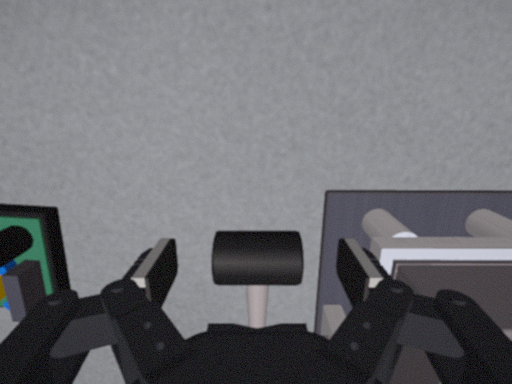

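```bash
python3 -m jog '[[0,0,0,0,0],[0,0,0,0,0],[0,0,0,0,0],[0,0,0,0,0],[0,0,0,0,0],[0,0,0,0,0],[0,0,0,0,0],[0,0,0,0,0],[0,0,0,0,0],[0,0,0,0,0]]' 70
python3 - <<'E'
import numpy as np
f=np.radians(np.arange(-60,1,2)); x=170*np.sin(f); z=170*np.cos(f)
for i in range(30): print(i,round((x[i+1]-x[i]),1),round(z[i+1]-z[i],1))
E
```

```text
clock: 20.12
tool_pos: [0.4288, -0.1907, 0.1259]
tcp_rot: [180.0, -0.0, 87.1]
contact_force: [-2.5, 2.1, 5.9]
grip_width: 0.0432
0 3.1 5.1
1 3.2 5.0
2 3.4 4.9
3 3.6 4.7
4 3.7 4.6
5 3.9 4.5
6 4.0 4.3
7 4.2 4.2
8 4.3 4.0
9 4.5 3.9
10 4.6 3.7
11 4.7 3.6
12 4.9 3.4
13 5.0 3.2
14 5.1 3.1
15 5.2 2.9
16 5.3 2.7
17 5.4 2.5
18 5.5 2.3
19 5.5 2.1
20 5.6 1.9
21 5.7 1.7
22 5.7 1.5
23 5.8 1.3
24 5.8 1.1
25 5.9 0.9
26 5.9 0.7
27 5.9 0.5
28 5.9 0.3
29 5.9 0.1
```

The bar is pinched: the opening is 43 mm, matching its 44 mm length. Now I'll swing it along the arc.

```bash
python3 -m jog '[[0,0.0031,-0.0051,0,0],[0,0.0032,-0.005,0,0],[0,0.0034,-0.0049,0,0],[0,0.0036,-0.0047,0,0],[0,0.0037,-0.0046,0,0],[0,0.0039,-0.0045,0,0],[0,0.004,-0.0043,0,0],[0,0.0042,-0.0042,0,0],[0,0.0043,-0.004,0,0],[0,0.0045,-0.0039,0,0]]' 
python3 look.py n wrist
```

```text
clock: 20.95
tool_pos: [0.4667, -0.1926, 0.1705]
tcp_rot: [-180.0, -0.0, 87.1]
contact_force: [3.5, -4.9, -16.0]
grip_width: 0.043
20.95 [ 0.46666069 -0.19256776  0.17047391] [-1.79952941e+02 -1.30640797e-02  8.70828918e+01] [  3.46582972  -4.9056775  -15.99763332] 0.042951455273858914
```

View pics/n_wrist.png

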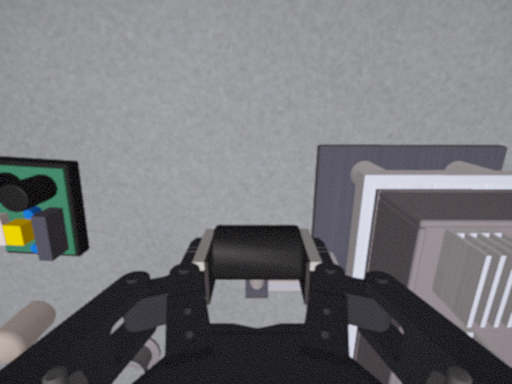

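The bar is still firmly in the jaws at (258,250) and the lever is following. I'll continue.

```bash
python3 -m jog '[[0,0.0046,-0.0037,0,0],[0,0.0047,-0.0036,0,0],[0,0.0049,-0.0034,0,0],[0,0.005,-0.0032,0,0],[0,0.0051,-0.0031,0,0],[0,0.0052,-0.0029,0,0],[0,0.0053,-0.0027,0,0],[0,0.0054,-0.0025,0,0],[0,0.0055,-0.0023,0,0],[0,0.0055,-0.0021,0,0]]' 
python3 -m jog '[[0,0.0056,-0.0019,0,0],[0,0.0057,-0.0017,0,0],[0,0.0057,-0.0015,0,0],[0,0.0058,-0.0013,0,0],[0,0.0058,-0.0011,0,0],[0,0.0059,-0.0009,0,0],[0,0.0059,-0.0007,0,0],[0,0.0059,-0.0005,0,0],[0,0.0059,-0.0003,0,0],[0,0.0059,-0.0001,0,0]]' 
python3 -m jog '[[0,0,0,0,0],[0,0,0,0,0],[0,0,0,0,0],[0,0,0,0,0],[0,0,0,0,0],[0,0,0,0,0],[0,0,0,0,0],[0,0,0,0,0],[0,0,0,0,0],[0,0,0,0,0]]' 
python3 look.py o wrist top side;python3 delta.py .5756 -.1970 .210 87.1
```

```text
clock: 21.83
tool_pos: [0.5177, -0.1953, 0.2001]
tcp_rot: [-179.9, -0.0, 87.1]
contact_force: [-3.7, -5.0, -12.3]
grip_width: 0.0426
clock: 22.67
tool_pos: [0.5754, -0.1984, 0.2108]
tcp_rot: [-179.9, 0.0, 87.1]
contact_force: [-5.9, -3.6, -7.7]
grip_width: 0.0424
clock: 23.5
tool_pos: [0.5755, -0.1984, 0.2108]
tcp_rot: [-179.9, 0.0, 87.1]
contact_force: [-5.8, -4.5, -7.4]
grip_width: 0.0425
23.6 [ 0.57556433 -0.19833353  0.21082451] [-1.79942764e+02  1.77295940e-02  8.71133718e+01] [-6.15799528 -4.12570465 -6.7678449 ] 0.04258848484107109
clock 23.65 pos [ 0.5755 -0.1984  0.2108] rot [-179.9    0.    87.1] F [-5.5 -3.4 -7.3] w 0.0426
shift tool mm [ 1.4 -0.   0.8] turn 0.0 dist 1.6
```

View pics/o_wrist.png

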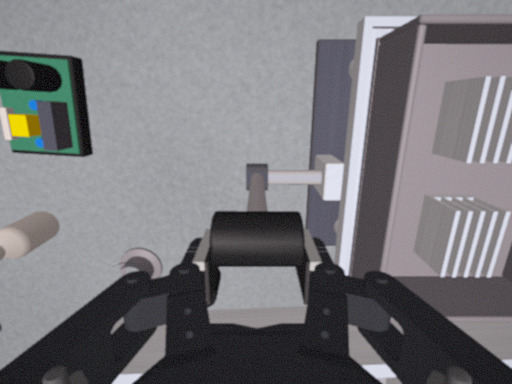

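View pics/o_side.png

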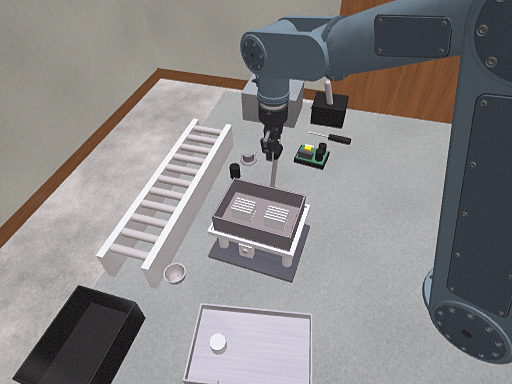

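View pics/o_top.png

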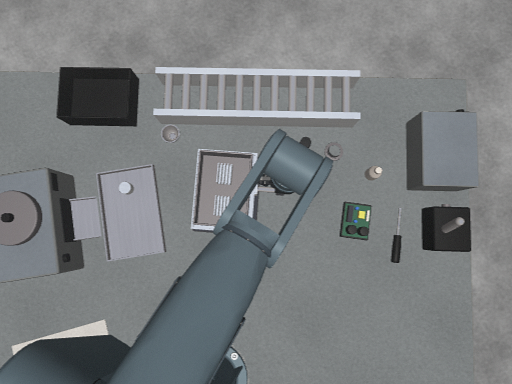

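The grip, at (257,238) in the wrist view, looks to be above the pivot hub at (257,176), which is offset only by the camera tilt. I'll verify this with depth.

Run:
```python
from geo import *
p,d,X,ray,t=load('o','wrist'); z=X[...,2]
m=np.zeros(z.shape,bool);m[205:270,205:308]=1;m&=(z>.212)&(z<.25)&(p.max(-1)<70)
q=X[m];r=cv2.minAreaRect((q[:,:2]*1000).astype(np.float32));print('grip',np.round(r[0],1),np.round(r[1],1),r[2],q[:,2].max())
print('hub',X[176,257],'rod',X[200,257],'arm',X[177,290])
for tag in 'ko':
    p,d,X,ray,t=load(tag,'top'); z=X[...,2]
    m=np.zeros(z.shape,bool);m[140:245,185:(232 if tag=='o' else 262)]=1
    mm=m&(z>.14)&(z<.2)
    print(tag,'rim left x,y,z',np.median(X[mm&(X[...,1]>.03)],0), 'floor',np.median(z[195:200,200:212]))
    print(' spacer',X[187,125], 'pieces', [X[v,u].round(3) for u,v in ((224,173),(221,205))])
```

```text
grip [ 566.7 -198.1] [45.3 32.2] 87.37413787841797 0.23654662504939145
hub [ 0.5671921  -0.19795836  0.07800881] rod [ 0.56144787 -0.19766163  0.16521894] arm [ 0.5768232  -0.16271016  0.05165243]
k rim left x,y,z [0.63151485 0.037253   0.15436897] floor 0.5960401997527502
 spacer [0.57393012 0.28409925 0.03766814] pieces [array([ 0.611, -0.033,  0.14 ]), array([ 0.491, -0.071,  0.603])]
o rim left x,y,z [0.56289212 0.04003579 0.16474436] floor 0.11269058918495445
 spacer [0.57378792 0.28361616 0.03908875] pieces [array([ 0.61 , -0.033,  0.144]), array([ 0.518, -0.028,  0.149])]
```

Run:
```python
from geo import *
for tag,zc in [('m',.130),('n',.175),('o',.215)]:
    p,d,X,ray,t=load(tag,'wrist'); z=X[...,2]; pos=np.load(f'pics/{tag}_wrist.npz')['pos']
    # central column profile, along tool y (stand x)
    for u in (235,280):
        c=[(v,round((X[v,u,0]-pos[0])*1000,1),round((z[v,u]-pos[2])*1000,1)) for v in range(200,300,6) if z[v,u]>pos[2]-.02]
        print(tag,u,c)
    # circle fit in x-z
    m=np.zeros(z.shape,bool);m[200:292,225:245]=1;m[200:292,270:290]=1;m&=(z>pos[2]-.012)&(z<pos[2]+.04)
    A=np.c_[2*X[m][:,0],2*z[m]]; 
    from scipy.optimize import least_squares
    x=X[m][:,0];zz=z[m]
    s=least_squares(lambda c:np.hypot(x-c[0],zz-c[1])-.014,[pos[0],pos[2]],loss='soft_l1',f_scale=.001)
    print(tag,'centre rel TCP mm',((s.x-[pos[0],pos[2]])*1000).round(1),'abs',s.x.round(4),m.sum())
```

```text
m 235 [(230, np.float64(-13.5), np.float64(-2.1)), (236, np.float64(-14.0), np.float64(5.9)), (242, np.float64(-12.0), np.float64(8.1)), (248, np.float64(-11.0), np.float64(12.2)), (254, np.float64(-75.0), np.float64(127.0)), (260, np.float64(-6.3), np.float64(15.0)), (266, np.float64(-3.8), np.float64(16.1)), (272, np.float64(-1.2), np.float64(17.2)), (278, np.float64(2.1), np.float64(17.1)), (284, np.float64(8.9), np.float64(12.2))]
m 280 [(206, np.float64(-75.0), np.float64(127.0)), (236, np.float64(-12.4), np.float64(4.7)), (242, np.float64(-11.3), np.float64(8.9)), (248, np.float64(-9.3), np.float64(11.1)), (254, np.float64(-7.2), np.float64(13.0)), (260, np.float64(-5.1), np.float64(14.8)), (266, np.float64(-2.6), np.float64(15.9)), (272, np.float64(0.7), np.float64(15.8)), (278, np.float64(4.4), np.float64(15.3)), (284, np.float64(9.3), np.float64(13.1))]
m centre rel TCP mm [0.4 1.9] abs [0.4296 0.1278] 2204
n 235 [(230, np.float64(-15.8), np.float64(2.8)), (236, np.float64(-14.8), np.float64(7.4)), (242, np.float64(-12.7), np.float64(9.6)), (248, np.float64(-10.8), np.float6
[... 910 characters left out ...]
t64(-15.5), np.float64(14.9)), (248, np.float64(-13.5), np.float64(16.9)), (254, np.float64(-9.8), np.float64(15.7)), (260, np.float64(-6.2), np.float64(15.0)), (266, np.float64(0.0), np.float64(10.3))]
o 280 [(212, np.float64(-23.5), np.float64(0.9)), (218, np.float64(-23.1), np.float64(7.4)), (224, np.float64(-21.1), np.float64(9.8)), (230, np.float64(-19.5), np.float64(12.8)), (236, np.float64(-17.3), np.float64(14.4)), (242, np.float64(-14.6), np.float64(15.1)), (248, np.float64(-12.1), np.float64(16.1)), (254, np.float64(-9.4), np.float64(16.8)), (260, np.float64(-4.3), np.float64(13.5)), (266, np.float64(1.4), np.float64(9.9))]
o centre rel TCP mm [-10.5   2. ] abs [0.5651 0.2128] 2237
```

The bar has slipped 10 mm towards -x in the jaws, so the lever is at about 0.985 rad: in band but short of vertical. I'll grip harder and push on by 11 mm.

```bash
python3 -m jog '[[0,0,0,0,0],[0,0,0,0,0],[0,0.002,0,0,0],[0,0.002,0,0,0],[0,0.002,0,0,0],[0,0.002,0,0,0],[0,0.002,0,0,0],[0,0.001,0,0,0],[0,0,0,0,0],[0,0,0,0,0]]' 100
cat > bar.py <<'E'
import sys
from geo import *
from scipy.optimize import least_squares
tag=sys.argv[1]
p,d,X,ray,t=load(tag,'wrist'); z=X[...,2]; pos=np.load(f'pics/{tag}_wrist.npz')['pos']
m=np.zeros(z.shape,bool);m[200:292,225:245]=1;m[200:292,270:290]=1;m&=(z>pos[2]-.012)&(z<pos[2]+.04)
x=X[m][:,0];zz=z[m]
s=least_squares(lambda c:np.hypot(x-c[0],zz-c[1])-.014,[pos[0],pos[2]],loss='soft_l1',f_scale=.001)
print('centre rel TCP mm',((s.x-[pos[0],pos[2]])*1000).round(1),'abs',s.x.round(4),'angle',1.047+np.arcsin((s.x[0]-.5756)/.17))
E
python3 look.py p wrist; python3 bar.py p
```

```text
clock: 24.48
tool_pos: [0.5862, -0.1989, 0.2108]
tcp_rot: [-179.9, -0.0, 87.0]
contact_force: [-7.4, -3.2, -6.7]
grip_width: 0.0422
24.4833 [ 0.58615355 -0.1989482   0.21075508] [-1.79886237e+02 -6.19629084e-04  8.69940564e+01] [-7.41716748 -3.24499189 -6.74939752] 0.04217747207610513
centre rel TCP mm [-11.4   2.5] abs [0.5748 0.2132] angle 1.0422230209124153
```

The estimated angle is now 1.042 rad. I'll hold for a moment and check for creep, and that the tote is clear.

```bash
python3 -m jog '[[0,0,0,0,0],[0,0,0,0,0],[0,0,0,0,0],[0,0,0,0,0],[0,0,0,0,0],[0,0,0,0,0],[0,0,0,0,0],[0,0,0,0,0],[0,0,0,0,0],[0,0,0,0,0]]' 100
python3 -m jog '[[0,0,0,0,0],[0,0,0,0,0],[0,0,0,0,0],[0,0,0,0,0],[0,0,0,0,0],[0,0,0,0,0],[0,0,0,0,0],[0,0,0,0,0],[0,0,0,0,0],[0,0,0,0,0]]' 100
python3 look.py q wrist side top; python3 bar.py q
python3 - <<'E'
import cv2
from geo import *
a=cv2.imread('pics/q_side.png')
cv2.imwrite('pics/z3.png',cv2.resize(a[90:290,190:350],None,fx=3,fy=3,interpolation=cv2.INTER_CUBIC))
p,d,X,ray,t=load('q','wrist'); z=X[...,2]
# rod points: columns near 257, below the grip
for v in range(110,215,8):
    r=[(u,X[v,u].round(4)) for u in (257,)]; print(v,r)
p,d,X,ray,t=load('q','top'); print('spacer',X[187,125])
E
```

```text
clock: 25.37
tool_pos: [0.5861, -0.1989, 0.2107]
tcp_rot: [-179.9, -0.0, 87.0]
contact_force: [-7.0, -2.5, -6.4]
grip_width: 0.0423
clock: 26.2
tool_pos: [0.5861, -0.1989, 0.2107]
tcp_rot: [-179.9, -0.0, 87.0]
contact_force: [-6.0, -3.8, -6.0]
grip_width: 0.0425
26.3 [ 0.58610187 -0.19893259  0.21073428] [-1.79886803e+02 -1.62872406e-03  8.69934269e+01] [-5.90267816 -3.28084512 -6.01831784] 0.04226175982749251
centre rel TCP mm [-11.4   2.5] abs [0.5747 0.2132] angle 1.0419220991484714
110 [(257, array([ 0.5168, -0.1953, -0.0018]))]
118 [(257, array([ 0.5261, -0.1958, -0.0024]))]
126 [(257, array([ 0.5355, -0.1963, -0.002 ]))]
134 [(257, array([ 0.5451, -0.1968, -0.0029]))]
142 [(257, array([ 0.5547, -0.1972, -0.0012]))]
150 [(257, array([ 0.5646, -0.1978, -0.0014]))]
158 [(257, array([ 0.5646, -0.1978,  0.0526]))]
166 [(257, array([ 0.5696, -0.198 ,  0.0691]))]
174 [(257, array([ 0.5687, -0.198 ,  0.106 ]))]
182 [(257, array([ 0.5686, -0.198 ,  0.1323]))]
190 [(257, array([ 0.5686, -0.198 ,  0.1536]))]
198 [(257, array([ 0.5681, -0.198 ,  0.1725]))]
206 [(257, array([ 0.5682, -0.198 ,  0.1866]))]
214 [(257, array([ 0.5613, -0.1976,  0.2161]))]
spacer [0.57342436 0.28238102 0.04272093]
```

View pics/q_wrist.png

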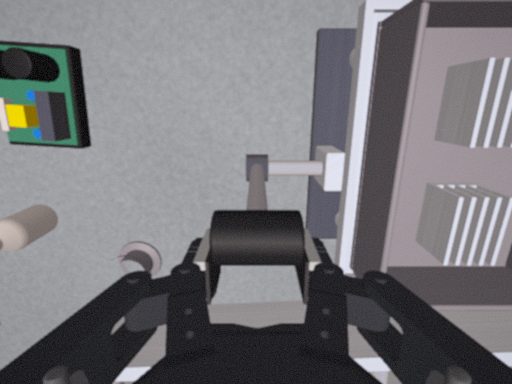

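View pics/z3.png

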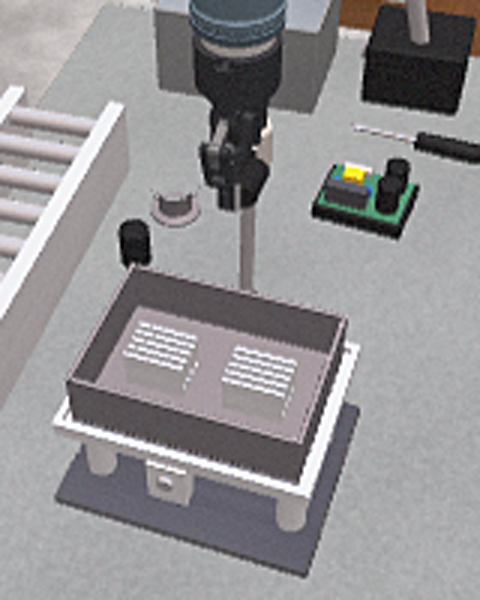

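The rod's front face stays at x = 0.568 to 0.569 from z 0.11 to 0.19, so the lever is vertical to within about 0.01 rad. There is no creep, and the gripper is well clear of the tote.

```bash
python3 -c "
from workcell import robot
print(robot.close_job()); print(robot.sense()['clock'])"
```

```text
the job is handed in; nothing more can be done
None
the job is handed in; nothing more can be done
```

Both heat sinks are standing in the tote, let go while the lever was still at rest. The cam lever is straight up and held by the gripper at 100 N. I handed the job in at about 26 s of the 72 s; the hand-in reports no verdict.

- **Lever angle:** my last estimate was 1.042 rad from the grip's position (target 1.047). The rod's face was vertical to within about 0.01 rad, with no creep over the last 1.7 s. The wrist force along the lever's path was about 6 N.
- **Tote and lift:** the tote rim measured about 10 mm higher in the top view before a last small push to vertical, against an expected 12 mm; I did not measure the rim again afterwards. The tote looked level and in place on the lift, with both heat sinks upright inside, and the gripper was well clear of it.
- **Spacer:** it was still in the tray and had moved by no more than about 2 mm.
- **Bystanders:** I saw none disturbed in the pictures, but I did not measure them.
- **Slip corrected:** during the swing the bar slipped about 10 mm in the jaws and the lever stopped near 0.985 rad. I raised the grip force and pushed on 11 mm. The bar now sits about 11 mm off-centre in the pads but is stable.

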